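# Hang the key ledge on the slotted stand

### The job

Pick up the yellow key ledge, hook both of its claws through the slots of the metal stand, then press down gently on its black thumb pad until the red catch snaps back out above the ledge's steel rod and the ledge is locked fully home and level. Do not force it: feel for the slots, which may sit a little higher or lower than expected. Leave the bowl, cat, sunglasses case and garage remote where they are, and do not press the remote's button.

Things in the scene. Friction and masses are not known exactly. Their poses are not given: they have to be found in the camera images.
- ledge_rib (a point): Grip point: on the upright rib, 12 thick (y) x 66 long (x), of the loose yellow key ledge (0.2-0.33 kg). The rib stands on a shelf plate 91 (x) x 60 (y) x 5 mm that lies on the slab (top 20 mm high) and rises to 76 mm over its underside. This point: 52 mm over the underside, 50 mm ahead (-x) of the ledge's rear plane; the rib spans 14 to 80 mm ahead of it. +x points to the rear (claws), z up.
- ledge_claws (a point): Midway between the two claws, in the ledge's rear plane, 60 mm over its underside (the necks' underside). Claws at y = +-18 mm on upright cheeks (6 thick, 14 deep, 78 high). Each is 6 wide: a neck 5 long, 8 high, then a tongue 5 thick hanging 20 mm below the neck. They stick out 10 mm behind (+x) the rear plane and reach 40 to 68 mm over the underside. Axes as the rib's.
- thumb_pad (a point): Middle of the top of the ledge's black thumb pad, 12 (x) x 42 (y) x 5 mm on top of the cheeks, 83 mm over the ledge's underside, 15 mm ahead (-x) of its rear plane: the place to press. Once hooked, the let-go ledge hangs on the catch, 2 to 5 mm below where the claws went in. Pressed far from the uprights (as at the rib) the claws may bind in the slots.
- ledge_rod (a point): Middle of the round steel rod, 6 mm thick, along y, that forms the rear lower edge of the ledge, 3 mm over its underside, its back in the rear plane. It passes over the red catch on the way down and ends below it.
- stand: Fixed dark steel stand on the slab, foot 100 x 110 x 8 mm, 158 mm high. Origin: foot's underside (20 mm high), midway between two slotted aluminium uprights, in the plane of their fronts. -x points out of the front, z up. Uprights 4 thick, 26 wide, at y = +-18 mm, each with one slot 11 wide x 30.6 high, open behind. Pressing with more than about 35 N overloads it.
- slot_level (a point): Nominal bottom edge of the slots, 120 mm over the stand's origin, in the front plane (axes as the stand). The uprights were set by hand as one strip: slots and catch really sit anywhere up to 7.5 mm higher or lower than this reading tells, and stay there. Claws go in level, ledge +x along stand +x, necks 20 to 22.6 mm over the true slot bottom; then straight down until the necks sit on it.
- catch (a joint): Red round spring catch, 18 mm across, 9 wide, between the uprights, its middle 48 mm below the true slot bottoms, 4.5 mm proud of the front; a red tab behind rises from it. Value in m: pushed back into the stand; 0 at rest, up to about 0.004 as the ledge's rod is pressed past (takes about 5 to 20 N, then eases until the ledge sits). Back out under 0.001, above the rod, once locked.
- bowl: Round teak key bowl with a steel carabiner in it, 128 mm across, 42 mm high; origin under its centre. Leave alone.
- cat: White ceramic sitting cat figurine, about 75 mm across, 112 mm high; origin under its centre. Leave alone.
- remote: White plastic garage remote lying flat, 70 x 40 x 16 mm, origin under its centre. Leave alone.
- remote_button (a joint): Grey button on top of the remote, 18 mm across; value in m it is pushed in, 0 at rest. Not to be pressed.
- case: Aluminium sunglasses case, 150 (x) x 56 (y) x 40 mm, origin under its centre. Leave alone.
Things that resemble listed ones, but are neither listed nor needed, are in the scene too. Of the things shaped like the part that bears ledge_rib, the yellow one is meant.

How it is judged:
On the way:
1. both claws are through the slots, the ledge's rear against the uprights (x of ledge_rib in the frame of stand above -0.0535 m and y of ledge_rib in the frame of stand between -0.004 and 0.004 m and z of ledge_rib in the frame of stand between 0.1 and 0.144 m), for 0.1 s.
At the end, for the whole second after the job is handed in: The ledge hangs by both claws, rear within 3.5 mm of the uprights, within 4 mm of centred, 0.12 rad of square, 0.1 rad of level, down so that the catch is back out above its rod (catch below 1 mm, rib point 101 to 120 mm over the stand's origin), let go and at rest (x of ledge_rib in the frame of stand between -0.0535 and -0.0465 m and y of ledge_rib in the frame of stand between -0.004 and 0.004 m and z of ledge_rib in the frame of stand between 0.101 and 0.12 m and angle between the x axis of ledge_rib and the x axis of stand, either way round below 0.12 rad and angle between ledge_rib's own z axis and vertical below 0.1 rad and value of joint catch below 0.001 m and linear speed of ledge below 0.02 m/s); the robot touches nothing.
It fails at once if the ledge is forced against the stand with more than 80 N (contact force between ledge and stand above 80 N).
It fails at once if the arm or fingers push the stand with more than 80 N (contact force between any of the fingers, the arm and stand above 80 N).
It fails at once if the bowl, cat, remote or case is shifted more than 15 mm (distance of any of bowl, cat, remote, case from where it was at the start of the episode above 0.015 m).
It fails at once if the cat is tipped (angle between cat's own z axis and vertical above 0.4 rad).
It fails at once if the remote's button is pressed (value of joint remote_button above 0.0015 m).
It also fails if it takes over 67 s, if anything falls off the work surface, if the arm or the gripper's body presses on something with over 40 N, if the wrist force passes 120 N, or if a joint passes its speed limit or range.

### The arm

A 6-joint arm with a two-finger parallel gripper is mounted at the origin on the work surface. World frame = base frame: x ahead of the robot, y to its left, z up, the work surface at z = 0. Lengths are in m, angles in rad, forces in N, time in s.
With the tool pointing down it reaches from about 0.35 to 0.775 m from the base axis. Payload 5.5 kg.
Tool frame: the origin (TCP) lies midway between the tips of the shut fingers; the grasp point (between the pads) lies 19 mm behind it; z points along the fingers, x is the direction in which the jaws open and shut, and the axes are right-handed (so a half turn about z gives the same grasp; the last joint's range is limited). The gripper opens to 85 mm and grips with 20 to 120 N. Pads are 22 mm wide; open, the fingers measure 114 mm over their backs; the gripper's body (76 mm by 85 mm) begins 54 mm behind the grasp point. The pads swing forward as they close: fully open they stand 13 mm farther back than shut.
Start: joints at [-1.453, 0.313, 0.046, 1.304, 0, 1.431], TCP at [0.147, -0.556, 0.231] pointing down, gripper open.
Joint ranges: [-2.76, 2.76], [-0.86, 1.69], [-1.03, 1.26], [-2.2, 2.34], [-1.47, 1.5], [-3.14, 3.14]. Speed limits (rad/s): [2.57, 2.57, 3.14, 3.14, 3.14, 3.14].

### API

Orientations are given as a unit quaternion [w, x, y, z].
In Python, from workcell import env gives the robot as it stands.
- The arm moves only by the tool servo_tool, never from a script. Its argument "targets" is a list of rows, each an object with "xyz": the shift along the tool's x, y, z in m, a list of three; "twist": the turn, a rotation vector about the tool's x, y, z in rad, a list of three; "jaw": the opening, from 0 (shut) to 1 (fully open). A call has 1 to 12 rows; each row is the pose to reach, as a shift and turn from the pose commanded when the call began, along the tool's axes at that moment; what a row does not reach only later rows make up. A row lasts 1/12 s, in which the tool goes at most 41.7 mm and 7.16 degrees, less where a joint would pass 70% of its speed; a pose out of reach is approached as far as the arm can. A call with a gripper value outside its range is refused whole. The fingers move at their own pace and stop on an object; "squeeze" is the grip in N (left out, the last holds). Time passes only in rows, so rows that repeat a pose let the fingers close. It gives the time, the measured TCP pose, the force and the opening at its end, in the units of the state.
- env.get_state(): the state, without advancing time (a new reading comes with each control period).
- env.read_camera(name): name is "side" or "top"; returns a dict with "color" (480x640x3 uint8, red, green, blue), "depth" (480x640 float32, m along the optical axis (not along the pixel's ray), 0 where there is no reading), "fx", "fy", "cx", "cy" (pixels), "k1" (the pictures are not rectified: a ray, as slopes to the right and down, at radius r is drawn at 1 + k1 r^2 times it, then the intrinsics apply), "eye" and "attitude" of the camera in the world. Camera axes: x right, y down, z forward; pixel columns grow to the right and rows downward; lengths in m; the calibration is good to about 2 mm. A picture is of the moment at which its call begins.
- env.hand_in(): hands the job in, once; it reports no verdict.
The state is a dict: "clock": time; "joint_pos": joint angles; "qvel": joint speeds; "tau": joint torques, N m; "tcp_pos": TCP position; "orientation": TCP orientation; "wrist_force": force on the tool from outside, world axes, zero at the start; "ft_torque": the same for the moment, N m; "finger_gap": finger opening in m.
Only numpy, scipy, OpenCV 4.12 (cv2) and the standard library are available. Lean on these libraries where they do the work, as an engineer would, in place of code of your own. Each camera call takes 0.05 s, during which the arm holds its last target. There are 200 camera calls.

## Working session

There is one attempt and no reset: what is moved stays moved. The work goes in short steps, Python scripts to look and compute and a tool call to move; the robot and the scene stay as the last step left them, time stands still between calls to the robot, and variables do not carry over. Pictures are saved under pics/ and viewed, about 8 in all and at most 12, crops included, and the job is handed in when it is done.

Besides the shell and the picture viewer there is one more tool, called after "Request:" by a JSON object that holds its "name" and its "arguments", one argument or row to a line. servo_tool: Moves the arm, as the interface text tells. Its arguments: {"type":"object","properties":{"targets":{"type":"array","items":{"type":"object","properties":{"xyz":{"type":"array","items":{"type":"number"}},"twist":{"type":"array","items":{"type":"number"}},"jaw":{"type":"number"}}}},"squeeze":{"type":"number"}},"required":["targets"]}

```bash
mkdir -p pics; ls; cat > h.py <<'E'
import numpy as np, cv2
from scipy.spatial.transform import Rotation as R
from workcell import env
def rot(q): return R.from_quat([q[1],q[2],q[3],q[0]])
def att(c):
    a=np.array(c['attitude'],float)
    return a if a.shape==(3,3) else rot(a).as_matrix()
def snap(n,f):
    c=env.read_camera(n); cv2.imwrite(f'pics/{f}.png',c['color'][:,:,::-1]); np.savez(f'{f}.npz',**c); return c
def rays(c,uv):
    uv=np.atleast_2d(uv).astype(float)
    K=np.array([[c['fx'],0,c['cx']],[0,c['fy'],c['cy']],[0,0,1]],float)
    k=float(c['k1']); d=(uv-[K[0,2],K[1,2]])/[K[0,0],K[1,1]]; s=d.copy()
    for _ in range(20): s=d/(1+k*(s**2).sum(1,keepdims=True))
    return np.c_[s,np.ones(len(s))]
def pts(c,uv):
    uv=np.atleast_2d(uv); z=np.array([c['depth'][int(v),int(u)] for u,v in uv])
    return (rays(c,uv)*z[:,None])@att(c).T+np.array(c['eye'])
def cloud(c):
    vv,uu=np.mgrid[0:480,0:640]; uv=np.c_[uu.ravel(),vv.ravel()]
    P=(rays(c,uv)*c['depth'].ravel()[:,None])@att(c).T+np.array(c['eye'])
    return P.reshape(480,640,3)
def load(f): return dict(np.load(f'{f}.npz'))
def proj(c,P):
    q=(np.atleast_2d(P)-c['eye'])@att(c); s=q[:,:2]/q[:,2:]; s=s*(1+c['k1']*(s**2).sum(1,keepdims=True))
    return s*[c['fx'],c['fy']]+[c['cx'],c['cy']]
E
python3 - <<'E'
from h import *
print(env.get_state())
for n in('side','top'):
    c=snap(n,n+'0'); print(n,c['eye'],c['attitude'],c['fx'],c['k1'])
E
```

```text
pics
{'clock': 0.0, 'joint_pos': array([-1.45258668e+00,  3.13993850e-01,  4.49744294e-02,  1.30361520e+00,
       -5.35089611e-05,  1.43117641e+00]), 'qvel': array([ 0.00113835,  0.00166045,  0.00016496,  0.00105272, -0.0011011 ,
       -0.00033109]), 'tau': array([-4.55573272e-04, -4.80627573e+01,  2.98532653e+01,  1.94623950e-02,
       -1.59985361e-04,  4.36499477e-06]), 'tcp_pos': array([ 0.14651666, -0.55547971,  0.23041075]), 'orientation': array([-6.38139958e-04,  7.92143118e-01, -6.10334691e-01, -6.62059321e-04]), 'wrist_force': array([ 0.0679712 , -0.27007297,  0.49334232]), 'ft_torque': array([-0.01644527,  0.06414497, -0.00211037]), 'finger_gap': 0.08530281932955007}
side [ 0.29930481 -0.79649227  0.68147403] [-0.46456594  0.87837936 -0.09509027  0.05988339] 618.5307924260852 -0.0030038660212017092
top [0.36932141 0.03372637 1.03520974] [-0.05316639  0.70551996 -0.70551926  0.04071227] 489.4437398993847 0.043237903862689525
```

View pics/top0.png

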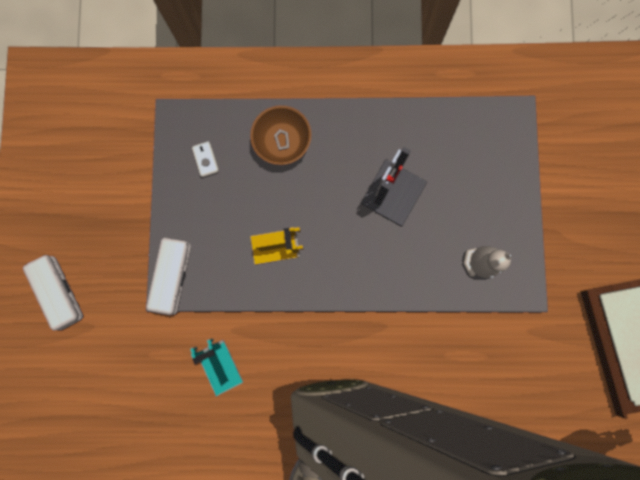

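View pics/side0.png

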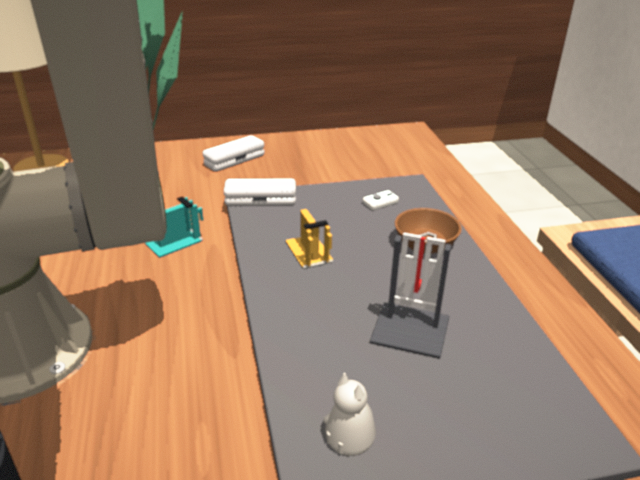

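The top view shows the ledge near (275,246) with its claws to the right, and the stand near (395,190) with its foot to the lower right. The side view shows the stand from its foot side at (420,280), with the red tab visible. Next I'll measure both with depth.

```bash
python3 - <<'E'
from h import *
for n in('top0','side0'):
    c=load(n); P=cloud(c); col=c['color'].astype(int)
    z=P[...,2]; ok=c['depth']>0
    yel=ok&(col[...,0]>150)&(col[...,1]>100)&(col[...,2]<60)&(P[...,0]>.2)
    lab=cv2.connectedComponentsWithStats(yel.astype(np.uint8))
    for i in range(1,lab[0]):
        if lab[2][i][4]>40:
            q=P[lab[1]==i]; print(n,'yellow',lab[2][i],q.min(0).round(3),q.max(0).round(3))
            for h in (0.02,0.06,.085):
                m=q[(q[:,2]>h)&(q[:,2]<h+.02)]
                if len(m)>8:
                    r=cv2.minAreaRect((m[:,:2]*1000).astype(np.float32)); print(h,len(m),r)
    red=ok&(col[...,0]>150)&(col[...,1]<60)&(col[...,2]<60)
    q=P[red]; print('red',len(q),np.median(q,0), q[:,2].min(),q[:,2].max())
    st=ok&(z>.1)&(z<.19)&(abs(P[...,0]-.46)<.12)&(abs(P[...,1]+.1)<.15)
    q=P[st]; print('stand hi',len(q),q.min(0),q.max(0)); print(cv2.minAreaRect((q[:,:2]*1000).astype(np.float32)))
    if n[0]=='t':
        print(pts(c,[[395,152],[405,152],[368,205],[425,182],[402,224],[390,180],[395,205]]).round(4))
    im=cv2.imread(f'pics/{n}.png')
    s=(340,130,450,240) if n[0]=='t' else (360,215,470,365)
    a=cv2.resize(im[s[1]:s[3],s[0]:s[2]],None,fx=4,fy=4,interpolation=cv2.INTER_CUBIC)
    s=(235,215,315,275) if n[0]=='t' else (280,200,345,275)
    b=cv2.resize(im[s[1]:s[3],s[0]:s[2]],None,fx=4,fy=4,interpolation=cv2.INTER_CUBIC)
    H=600; o=np.zeros((H,a.shape[1]+b.shape[1],3),np.uint8); o[:min(H,a.shape[0]),:a.shape[1]]=a[:H]; o[:b.shape[0],a.shape[1]:]=b; cv2.imwrite(f'pics/{n}z.png',o); print(o.shape)
E
```

```text
top0 yellow [375  45 145  13 679] [ 0.918 -0.389 -0.006] [ 0.946 -0.072  0.006]
top0 yellow [139  49 106  11 484] [ 0.919  0.221 -0.006] [0.945 0.456 0.006]
top0 yellow [123  53  16   6  43] [ 0.922  0.457 -0.005] [0.935 0.491 0.002]
top0 yellow [350  61  17   4  41] [ 0.904 -0.052 -0.004] [ 0.915 -0.016  0.003]
top0 yellow [585  70  27   5  59] [ 0.874 -0.581 -0.003] [ 0.883 -0.524  0.005]
top0 yellow [618  70  22   5  69] [ 0.87  -0.639 -0.004] [ 0.883 -0.593  0.005]
top0 yellow [279  73 135  18 879] [ 0.843 -0.155 -0.007] [0.886 0.142 0.005]
top0 yellow [ 39  74  68   7 175] [ 0.87   0.527 -0.007] [0.884 0.674 0.004]
top0 yellow [585  76  55   5 141] [ 0.857 -0.638 -0.003] [ 0.869 -0.525  0.006]
top0 yellow [442  79 131  13 427] [ 0.838 -0.496 -0.006] [ 0.864 -0.218  0.006]
top0 yellow [ 56  82  66   7 189] [ 0.851  0.493 -0.007] [0.867 0.636 0.003]
top0 yellow [240  83  50   9 184] [ 0.843  0.119 -0.004] [0.865 0.228 0.005]
top0 yellow [124  89 115   6 333] [ 0.838  0.233 -0.006] [0.852 0.486 0.005]
top0 yellow [395  88  48   5 128] [ 0.838 -0.218 -0.005] [ 0.849 -0.115  0.004]
t
[... 3887 characters left out ...]
0.6304 -0.1711  0.0242]
 [ 0.5397 -0.1201  0.031 ]
 [ 0.6152 -0.088   0.0997]
 [ 0.5806 -0.1069  0.0273]]
(600, 760, 3)
side0 yellow [308 237  17  24 163] [0.482 0.081 0.024] [0.516 0.128 0.086]
0.02 46 ((501.3713073730469, 108.14140319824219), (39.81648254394531, 17.359163284301758), 40.661861419677734)
0.06 51 ((492.3492431640625, 99.01922607421875), (36.44211959838867, 6.762190341949463), 60.8060188293457)
red 17 [ 0.61550599 -0.09654509  0.11037391] 0.09629910259964725 0.18989103230426096
stand hi 80 [ 0.57687537 -0.0796168   0.1011291 ] [ 0.57994199 -0.0728658   0.17933619]
((578.6676635742188, -76.23521423339844), (6.700198173522949, 2.796388864517212), 81.52433776855469)
(600, 700, 3)
```

View pics/top0z.png

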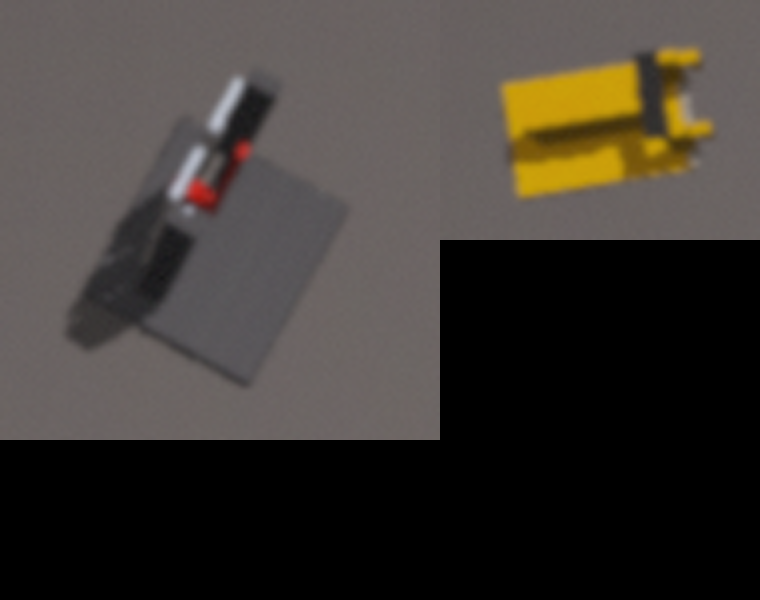

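View pics/side0z.png

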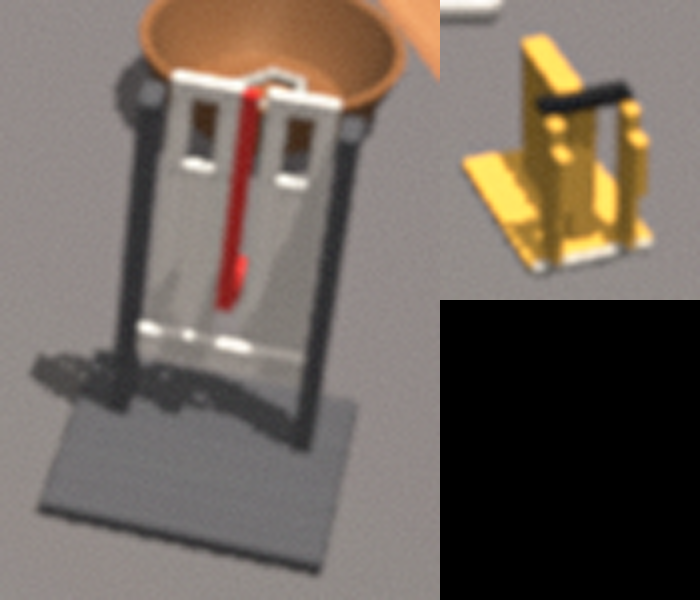

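```bash
python3 - <<'E'
from h import *
s=cv2.imread('pics/side0.png')[225:270,392:454]; t=cv2.imread('pics/top0.png')[144:186,376:412]
a=cv2.resize(s,None,fx=8,fy=8,interpolation=cv2.INTER_CUBIC); b=cv2.resize(t,None,fx=8,fy=8,interpolation=cv2.INTER_CUBIC)
o=np.zeros((370,790,3),np.uint8); o[:360,:496]=a; o[:336,500:788]=b
for i in range(0,790,80): cv2.putText(o,str(i),(i,368),0,.35,(255,255,255),1); cv2.line(o,(i,350),(i,358),(0,255,0),1)
cv2.imwrite('pics/z2.png',o)
E
```

```text
(no output)
```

View pics/z2.png

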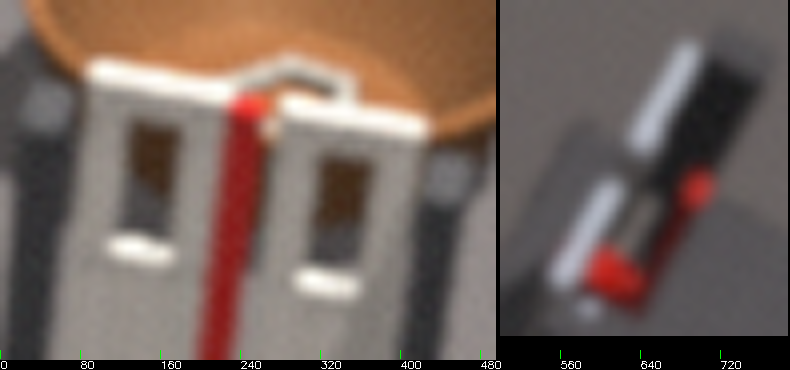

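The crop shows the upright tops, both slots (left about x 120–180, right 310–370, with bright bottom edges near y 250 and 283), and the top-view strip band from (690,42) to (562,282). I'll fit the stand pose to these picks.

```bash
cat >> h.py <<'E'
def goto(p,yaw):
    "shift & twist in present tool axes to TCP p, pointing down, tool x at yaw"
    s=env.get_state(); Rc=rot(s['orientation']); x=np.array([np.cos(yaw),np.sin(yaw),0]); z=np.array([0,0,-1.])
    Rt=R.from_matrix(np.c_[x,np.cross(z,x),z])
    print('xyz',Rc.inv().apply(np.array(p)-s['tcp_pos']).round(4),'twist',(Rc.inv()*Rt).as_rotvec().round(4),'deg',np.degrees((Rc.inv()*Rt).magnitude()).round(1))
E
python3 - <<'E'
from h import *
from scipy.optimize import least_squares
cs,ct=load('side0'),load('top0')
S=lambda x,y:((x+.5)/8-.5+392,(y+.5)/8-.5+225)
T=lambda x,y:((x-500+.5)/8-.5+376,(y+.5)/8-.5+144)
# (x,y,zkind,zoff,pick); kind 's' slot bottom, 't' top
sd=[(4,-31,'t',0,S(88,85)),(4,31,'t',0,S(428,137)),(0,-31,'t',0,S(92,62)),(0,31,'t',0,S(430,117)),
(4,-23.5,'s',30.6,S(134,121)),(4,-12.5,'s',30.6,S(180,127)),(4,12.5,'s',30.6,S(320,155)),(4,23.5,'s',30.6,S(370,161)),
(4,-18,'s',0,S(140,262)),(4,18,'s',0,S(325,296)),(0,-18,'s',0,S(144,238)),(0,18,'s',0,S(328,268))]
tp=[(2,31,'t',0,T(691,41)),(2,5,'t',0,T(640,150)),(2,-5,'t',0,T(613,183)),(2,-31,'t',0,T(561,284))]
tp=[(a,-b if False else b,k,z,p) for a,b,k,z,p in tp]
def W(p,l):
    x0,y0,yw,zs,zt=p; c,s=np.cos(yw),np.sin(yw)
    return np.array([[x0+c*a-s*b,y0+s*a+c*b,(zs+z if k=='s' else zt)] for a,b,k,z,_ in l])/1000
def f(p,w=(1,1)):
    r=[]
    for c,l,ww in((cs,sd,w[0]),(ct,tp,w[1])): r.append(ww*(proj(c,W(p,l))-np.array([q[4] for q in l])).ravel())
    return np.concatenate(r)
for w in((1,1),(1,0.01)):
    q=least_squares(f,[610,-90,-2.08,140,178],args=(w,),x_scale=[10,10,.1,10,10]); print(w,q.x.round(3)); 
    if w[1]==1: print(f(q.x).reshape(-1,2).round(1).tolist())
P=cloud(cs); z=P[...,2]
m=(z>.11)&(z<.175)&(abs(P[...,0]-.615)<.05)&(abs(P[...,1]+.09)<.05)
v=P[m]; d=np.array([np.cos(q.x[2]),np.sin(q.x[2])]); print(len(v)); xs=(v[:,:2]-q.x[:2]/1000)@d; print(np.histogram(xs,20))
print(env.get_state()['clock']); goto([.45,-.2,.26],-.5); goto([.495,.147,.2],.176)
E
```

```text
(1, 1) [623.552 -78.439  -2.069 142.814 181.115]
[[0.3, -0.9], [-0.6, -0.6], [0.2, 0.6], [-0.5, 0.5], [-1.0, -0.2], [0.6, 0.2], [-0.2, -0.6], [0.9, -0.1], [0.0, -0.5], [0.5, -0.8], [-0.1, 1.0], [0.5, 1.3], [-0.1, 0.8], [-0.5, -0.4], [0.3, 0.3], [0.0, 0.1]]
(1, 0.01) [624.269 -76.658  -2.07  141.538 179.776]
1618
(array([  2,   4,  17,  88, 300, 349, 201,  49,   6,   7,   5,   5,   9,
        15,  37, 105, 201, 143,  64,  11]), array([-0.00177844, -0.00033531,  0.00110783,  0.00255097,  0.0039941 ,
        0.00543724,  0.00688037,  0.00832351,  0.00976664,  0.01120978,
        0.01265292,  0.01409605,  0.01553919,  0.01698232,  0.01842546,
        0.01986859,  0.02131173,  0.02275487,  0.024198  ,  0.02564114,
        0.02708427]))
0.1
xyz [-0.2665 -0.3841 -0.029 ] twist [-0.0009  0.0014 -0.813 ] deg 46.6
xyz [-0.5904 -0.5161  0.0316] twist [-1.400e-03  1.100e-03 -1.489e+00] deg 85.3
```

Request:
{"name": "servo_tool", "arguments": {
  "targets": [
    {"xyz": [-0.266, -0.384, -0.029], "twist": [0, 0, -0.813], "jaw": 1},
    {"xyz": [-0.266, -0.384, -0.029], "twist": [0, 0, -0.813], "jaw": 1},
    {"xyz": [-0.266, -0.384, -0.029], "twist": [0, 0, -0.813], "jaw": 1},
    {"xyz": [-0.266, -0.384, -0.029], "twist": [0, 0, -0.813], "jaw": 1},
    {"xyz": [-0.266, -0.384, -0.029], "twist": [0, 0, -0.813], "jaw": 1},
    {"xyz": [-0.266, -0.384, -0.029], "twist": [0, 0, -0.813], "jaw": 1},
    {"xyz": [-0.266, -0.384, -0.029], "twist": [0, 0, -0.813], "jaw": 1},
    {"xyz": [-0.266, -0.384, -0.029], "twist": [0, 0, -0.813], "jaw": 1},
    {"xyz": [-0.266, -0.384, -0.029], "twist": [0, 0, -0.813], "jaw": 1},
    {"xyz": [-0.266, -0.384, -0.029], "twist": [0, 0, -0.813], "jaw": 1},
    {"xyz": [-0.266, -0.384, -0.029], "twist": [0, 0, -0.813], "jaw": 1},
    {"xyz": [-0.266, -0.384, -0.029], "twist": [0, 0, -0.813], "jaw": 1}
  ]
}}

```text
clock: 1.1
tcp_pos: [0.4527, -0.1967, 0.2604]
orientation: [-0.001, 0.97, -0.245, 0.0]
wrist_force: [-0.6, 0.2, -1.2]
finger_gap: 0.0852
```

```bash
python3 - <<'E'
from h import *
s=env.get_state(); print(s['clock'],s['tcp_pos'],s['joint_pos'])
c=snap('top','top1'); P=cloud(c); col=c['color'].astype(int)
m=(col[...,0]>130)&(col[...,1]>80)&(col[...,2]<70)&(abs(P[...,0]-.49)<.06)&(abs(P[...,1]-.147)<.08)&(P[...,2]>.087)
for lo in(.087,.09):
    q=P[m&(P[...,2]>lo)&(P[...,1]>.118)]; print(len(q),np.median(q[:,2]),cv2.minAreaRect((q[:,:2]*1000).astype(np.float32)),q[:,:2].mean(0))
    v=np.linalg.svd(q[:,:2]-q[:,:2].mean(0))[2][0]; print(np.degrees(np.arctan2(v[1],v[0])))
goto([.495,.147,.15],.176)
E
```

```text
1.1 [ 0.45266366 -0.19666121  0.26040264] [-0.57379732  0.14711627 -0.09693386  1.32648501  0.0018392   1.49146963]
197 0.09555579976803508 ((494.4840393066406, 145.54281616210938), (15.446061134338379, 59.6430549621582), 13.529581069946289) [0.49413838 0.14606967]
-80.26512650640714
196 0.0955654453549678 ((494.4840393066406, 145.54281616210938), (15.446061134338379, 59.6430549621582), 13.529581069946289) [0.49414551 0.14619734]
-80.1153330884126
xyz [-0.1258 -0.3232  0.1106] twist [-1.200e-03 -6.000e-04 -6.701e-01] deg 38.4
```

Request:
{"name": "servo_tool", "arguments": {
  "targets": [
    {"xyz": [-0.126, -0.323, 0.05], "twist": [0, 0, -0.672], "jaw": 1},
    {"xyz": [-0.126, -0.323, 0.05], "twist": [0, 0, -0.672], "jaw": 1},
    {"xyz": [-0.126, -0.323, 0.05], "twist": [0, 0, -0.672], "jaw": 1},
    {"xyz": [-0.126, -0.323, 0.05], "twist": [0, 0, -0.672], "jaw": 1},
    {"xyz": [-0.126, -0.323, 0.05], "twist": [0, 0, -0.672], "jaw": 1},
    {"xyz": [-0.126, -0.323, 0.05], "twist": [0, 0, -0.672], "jaw": 1},
    {"xyz": [-0.126, -0.323, 0.05], "twist": [0, 0, -0.672], "jaw": 1},
    {"xyz": [-0.126, -0.323, 0.05], "twist": [0, 0, -0.672], "jaw": 1},
    {"xyz": [-0.126, -0.323, 0.05], "twist": [0, 0, -0.672], "jaw": 1},
    {"xyz": [-0.126, -0.323, 0.11], "twist": [0, 0, -0.672], "jaw": 1},
    {"xyz": [-0.126, -0.323, 0.11], "twist": [0, 0, -0.672], "jaw": 1},
    {"xyz": [-0.126, -0.323, 0.11], "twist": [0, 0, -0.672], "jaw": 1}
  ]
}}

```text
clock: 2.15
tcp_pos: [0.4909, 0.1421, 0.1456]
orientation: [0.0, 0.996, 0.086, -0.004]
wrist_force: [-0.3, -1.1, -0.4]
finger_gap: 0.0852
```

```bash
python3 - <<'E'
from h import *
goto([.494,.146,.053],.173)
E
```

```text
xyz [ 0.0046 -0.0033  0.0925] twist [ 0.0001  0.009  -0.0006] deg 0.5
```

Request:
{"name": "servo_tool", "arguments": {
  "targets": [
    {"xyz": [0, 0, 0], "twist": [0, 0, 0], "jaw": 1},
    {"xyz": [0, 0, 0], "twist": [0, 0, 0], "jaw": 1},
    {"xyz": [0, 0, 0], "twist": [0, 0, 0], "jaw": 1}
  ]
}}

```text
clock: 2.4
tcp_pos: [0.4957, 0.1424, 0.152]
orientation: [0.0, 0.996, 0.085, 0.001]
wrist_force: [0.0, -0.3, 0.1]
finger_gap: 0.0852
```

```bash
python3 - <<'E'
from h import *
goto([.494,.146,.053],.173)
E
```

```text
xyz [-0.0014 -0.0039  0.099 ] twist [ 0.0003 -0.0029 -0.0022] deg 0.2
```

Request:
{"name": "servo_tool", "arguments": {
  "targets": [
    {"xyz": [-0.001, -0.004, 0.035], "twist": [0, 0, 0], "jaw": 1},
    {"xyz": [-0.001, -0.004, 0.065], "twist": [0, 0, 0], "jaw": 1},
    {"xyz": [-0.001, -0.004, 0.09], "twist": [0, 0, 0], "jaw": 1},
    {"xyz": [-0.001, -0.004, 0.099], "twist": [0, 0, 0], "jaw": 1},
    {"xyz": [-0.001, -0.004, 0.099], "twist": [0, 0, 0], "jaw": 1},
    {"xyz": [-0.001, -0.004, 0.099], "twist": [0, 0, 0], "jaw": 1},
    {"xyz": [-0.001, -0.004, 0.099], "twist": [0, 0, 0], "jaw": 1}
  ]
}}

```text
clock: 2.98
tcp_pos: [0.4945, 0.1467, 0.0533]
orientation: [-0.0, 0.996, 0.086, 0.002]
wrist_force: [-0.1, 0.1, 0.0]
finger_gap: 0.0851
```

```bash
python3 - <<'E'
from h import *
snap('side','side2'); print(env.get_state()['wrist_force']); goto([.494,.146,.053],.173)
im=cv2.imread('pics/side2.png')[130:330,220:440]; cv2.imwrite('pics/s2.png',cv2.resize(im,None,fx=3,fy=3,interpolation=cv2.INTER_CUBIC))
E
```

```text
[ 0.18549814  0.12250471 -0.35400542]
xyz [-0.0007  0.0007  0.0003] twist [ 0.0002 -0.0037 -0.0012] deg 0.2
```

View pics/s2.png

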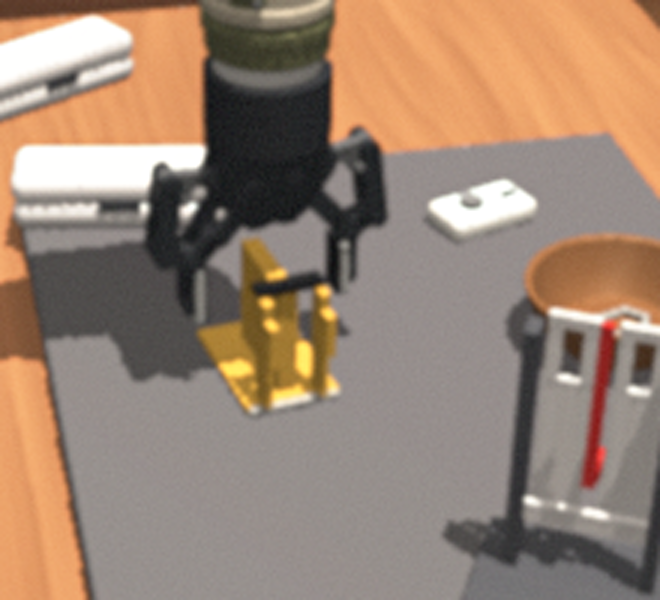

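The fingers straddle the rib, at (195,300) and (342,270), with the rib between them at (265,300). I'll close on it.

Request:
{"name": "servo_tool", "arguments": {
  "targets": [
    {"xyz": [0, 0, 0], "twist": [0, 0, 0], "jaw": 0},
    {"xyz": [0, 0, 0], "twist": [0, 0, 0], "jaw": 0},
    {"xyz": [0, 0, 0], "twist": [0, 0, 0], "jaw": 0},
    {"xyz": [0, 0, 0], "twist": [0, 0, 0], "jaw": 0},
    {"xyz": [0, 0, 0], "twist": [0, 0, 0], "jaw": 0},
    {"xyz": [0, 0, 0], "twist": [0, 0, 0], "jaw": 0},
    {"xyz": [0, 0, 0], "twist": [0, 0, 0], "jaw": 0},
    {"xyz": [0, 0, 0], "twist": [0, 0, 0], "jaw": 0},
    {"xyz": [0, 0, 0], "twist": [0, 0, 0], "jaw": 0},
    {"xyz": [0, 0, 0], "twist": [0, 0, 0], "jaw": 0}
  ],
  "squeeze": 60
}}

```text
clock: 3.87
tcp_pos: [0.4928, 0.1468, 0.0514]
orientation: [0.0, 0.996, 0.086, 0.0]
wrist_force: [-0.5, 1.6, 2.8]
finger_gap: 0.0112
```

```bash
python3 - <<'E'
from h import *
s=env.get_state(); print(s['clock'],s['tcp_pos'],s['wrist_force'],s['finger_gap'],s['orientation'])
d=np.array([np.cos(-2.07),np.sin(-2.07)]);o=np.array([.624,-.0775])
p=o-d*.09; print(p)
goto([*p,.25],-2.07+np.pi/2)
goto([*s['tcp_pos'][:2],.16],.173)
E
```

```text
3.8667 [0.49280819 0.14675374 0.05137657] [-0.49011177  1.60426686  2.83478496] 0.011205568959800861 [1.96935814e-05 9.96301068e-01 8.59311615e-02 1.30966716e-04]
[0.66708539 0.00151677]
xyz [ 0.1469  0.1729 -0.1986] twist [-0.000e+00 -3.000e-04  6.713e-01] deg 38.5
xyz [ 0.      0.     -0.1086] twist [ 0.0001 -0.0003 -0.0009] deg 0.1
```

Request:
{"name": "servo_tool", "arguments": {
  "targets": [
    {"xyz": [0, 0, -0.03], "twist": [0, 0, 0], "jaw": 0},
    {"xyz": [0, 0, -0.07], "twist": [0, 0, 0], "jaw": 0},
    {"xyz": [0, 0, -0.1], "twist": [0, 0, 0], "jaw": 0},
    {"xyz": [0.025, 0.03, -0.11], "twist": [0, 0, 0.1], "jaw": 0},
    {"xyz": [0.05, 0.058, -0.11], "twist": [0, 0, 0.22], "jaw": 0},
    {"xyz": [0.075, 0.088, -0.11], "twist": [0, 0, 0.34], "jaw": 0},
    {"xyz": [0.1, 0.118, -0.11], "twist": [0, 0, 0.46], "jaw": 0},
    {"xyz": [0.125, 0.147, -0.11], "twist": [0, 0, 0.57], "jaw": 0},
    {"xyz": [0.14, 0.165, -0.11], "twist": [0, 0, 0.64], "jaw": 0},
    {"xyz": [0.147, 0.173, -0.11], "twist": [0, 0, 0.671], "jaw": 0},
    {"xyz": [0.147, 0.173, -0.11], "twist": [0, 0, 0.671], "jaw": 0},
    {"xyz": [0.147, 0.173, -0.11], "twist": [0, 0, 0.671], "jaw": 0}
  ]
}}

```text
clock: 4.87
tcp_pos: [0.6665, 0.001, 0.1596]
orientation: [0.0, 0.969, -0.247, -0.002]
wrist_force: [-0.4, -1.1, -2.3]
finger_gap: 0.0112
```

```bash
python3 - <<'E'
from h import *
s=env.get_state(); print(s['clock'],s['tcp_pos'],s['wrist_force'],s['finger_gap'])
d=np.array([np.cos(-2.07),np.sin(-2.07)]);o=np.array([.624,-.0775])
goto([*(o-d*.075),.135],-2.07+np.pi/2)
E
```

```text
4.8667 [0.66648029 0.00099517 0.1595573 ] [-0.39212568 -1.1198604  -2.25671838] 0.011156553934010527
xyz [0.0004 0.0142 0.0246] twist [ 0.001   0.0029 -0.0001] deg 0.2
```

Request:
{"name": "servo_tool", "arguments": {
  "targets": [
    {"xyz": [0, 0.007, 0.012], "twist": [0, 0, 0], "jaw": 0},
    {"xyz": [0, 0.014, 0.024], "twist": [0, 0, 0], "jaw": 0},
    {"xyz": [0, 0.014, 0.024], "twist": [0, 0, 0], "jaw": 0},
    {"xyz": [0, 0.014, 0.024], "twist": [0, 0, 0], "jaw": 0},
    {"xyz": [0, 0.014, 0.024], "twist": [0, 0, 0], "jaw": 0}
  ]
}}

```text
clock: 5.28
tcp_pos: [0.6602, -0.01, 0.1379]
orientation: [-0.0, 0.969, -0.246, 0.0]
wrist_force: [0.5, 0.6, -1.4]
finger_gap: 0.0111
```

```bash
python3 - <<'E'
from h import *
s=env.get_state(); print(s['clock'],s['tcp_pos'],s['wrist_force'],s['orientation'])
snap('side','side3'); snap('top','top3')
a=cv2.imread('pics/side3.png')[215:275,390:465]; b=cv2.imread('pics/top3.png')[125:200,355:425]
a=cv2.resize(a,None,fx=8,fy=8,interpolation=cv2.INTER_CUBIC); b=cv2.resize(b,None,fx=7,fy=7,interpolation=cv2.INTER_CUBIC)[:,:]
o=np.zeros((500,800,3),np.uint8); o[:480,:400]=0; 
cv2.imwrite('pics/a3.png',a); cv2.imwrite('pics/b3.png',b); print(a.shape,b.shape)
E
```

```text
5.2833 [ 0.66015057 -0.00997448  0.1378774 ] [ 0.47303224  0.64632294 -1.36406274] [-1.12879849e-04  9.69181946e-01 -2.46345977e-01  5.44104672e-05]
(480, 600, 3) (525, 490, 3)
```

View pics/a3.png

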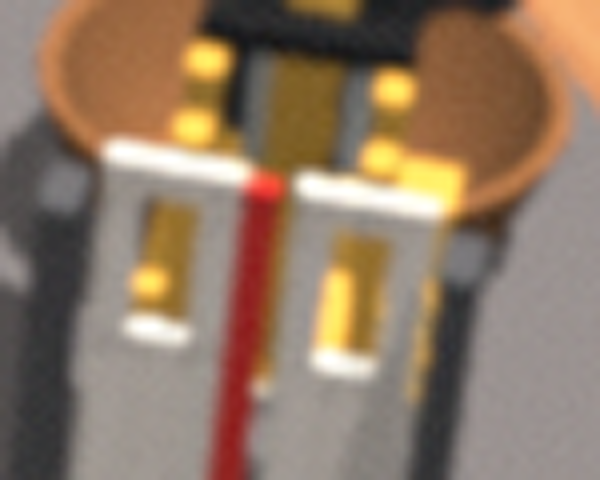

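View pics/b3.png

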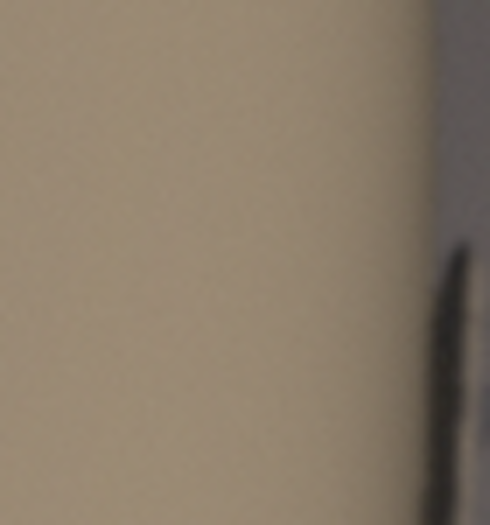

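The side view shows claws at about (208,45)–(193,145) and (393,75)–(380,175), above and in front of the slots. The arm hides everything in the top view. I'll overlay the predicted claw and slot outlines.

```bash
cat >> h.py <<'E'
def ledge_pts(tcp,orient,off,L):
    "ledge coords (mm; rear plane mid underside) -> world; off = stand-frame correction mm"
    Rt=rot(orient).as_matrix(); ax=np.c_[Rt[:,1],Rt[:,0],-Rt[:,2]]  # ledge x,y,z
    Lr=np.array(L,float)-[-50,0,31.4]+off
    return np.array(tcp)+Lr@ax.T/1000
E
python3 - <<'E'
from h import *
s=env.get_state(); c=load('side3')
L=[]
for y in(-18,18):
    L+=[(10,y-3,40),(10,y+3,40),(10,y+3,68),(10,y-3,68),(0,y-3,68),(0,y+3,68)]
L+=[(-9,-21,85.5),(-9,21,85.5),(-21,21,85.5),(-21,-21,85.5)]
for zz in(83,): 
    L[-4:]=[(a,b,zz) for a,b,_ in L[-4:]]
u=proj(c,ledge_pts(s['tcp_pos'],s['orientation'],[0,0,0],L))
u8=(u+.5-[390,215])*8-.5; print(u8.round(0).tolist())
im=cv2.imread('pics/a3.png')
for k in(0,6):
    cv2.polylines(im,[u8[k:k+4].astype(np.int32)],True,(255,0,0),1);cv2.polylines(im,[u8[[k+3,k+2,k+5,k+4]].astype(np.int32)],True,(255,0,255),1)
cv2.polylines(im,[u8[12:].astype(np.int32)],True,(0,255,0),1)
cv2.imwrite('pics/a3o.png',im)
E
```

```text
[[162.0, 256.0], [192.0, 261.0], [207.0, 140.0], [175.0, 135.0], [184.0, 108.0], [215.0, 113.0], [347.0, 287.0], [379.0, 292.0], [396.0, 170.0], [364.0, 165.0], [371.0, 138.0], [402.0, 143.0], [198.0, 18.0], [418.0, 52.0], [425.0, 20.0], [208.0, -13.0]]
```

View pics/a3o.png

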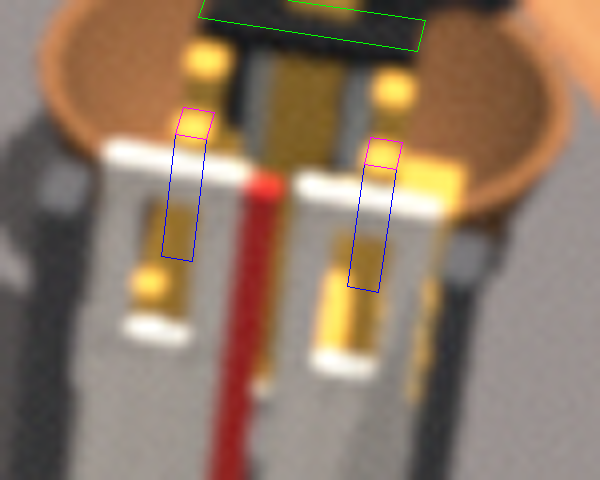

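The overlay matches: the predicted claw tops at (194,122) and (383,152) sit on the bright claw tops. The depth plane agrees with the combined fit, which puts the slot bottom at about 0.1426. Now I'll align just short of the front.

```bash
cat >> h.py <<'E'
YAW=-2.069; D=np.array([np.cos(YAW),np.sin(YAW)]); N=np.array([-D[1],D[0]]); O=np.array([.6236,-.0782])
def st():
    s=env.get_state(); p=s['tcp_pos'][:2]-O; f=s['wrist_force']
    print('t',s['clock'],'stand x,y,z mm',(p@D*1e3).round(2),(p@N*1e3).round(2),(s['tcp_pos'][2]*1e3).round(2),'F',(f[:2]@D).round(1),(f[:2]@N).round(1),f[2].round(1),'tq',s['ft_torque'].round(2),'gap',round(s['finger_gap'],4))
def sgoto(x,y,z): goto([*(O+D*x/1e3+N*y/1e3),z/1e3],YAW+np.pi/2)
E
python3 - <<'E'
from h import *
st(); sgoto(-62,0,135.3)
E
```

```text
t 5.3833 stand x,y,z mm -77.56 0.23 138.37 F 0.1 0.2 -3.4 tq [ 0.   -0.02 -0.01] gap 0.011
xyz [-0.0002  0.0156  0.0031] twist [-0.0006 -0.0014  0.0003] deg 0.1
```

Request:
{"name": "servo_tool", "arguments": {
  "targets": [
    {"xyz": [0, 0.008, 0.003], "twist": [0, 0, 0], "jaw": 0},
    {"xyz": [0, 0.0155, 0.003], "twist": [0, 0, 0], "jaw": 0},
    {"xyz": [0, 0.0155, 0.003], "twist": [0, 0, 0], "jaw": 0},
    {"xyz": [0, 0.0155, 0.003], "twist": [0, 0, 0], "jaw": 0},
    {"xyz": [0, 0.0155, 0.003], "twist": [0, 0, 0], "jaw": 0},
    {"xyz": [0, 0.0155, 0.003], "twist": [0, 0, 0], "jaw": 0}
  ]
}}

```text
clock: 5.88
tcp_pos: [0.6531, -0.0246, 0.1343]
orientation: [-0.0, 0.969, -0.247, 0.0]
wrist_force: [-0.3, -0.1, -2.6]
finger_gap: 0.0113
```

```bash
python3 - <<'E'
from h import *
st(); sgoto(-56,0,135.3)
E
```

```text
t 5.8833 stand x,y,z mm -61.15 0.32 134.35 F 0.2 -0.2 -2.6 tq [ 0.01 -0.04 -0.01] gap 0.0113
xyz [-0.0003  0.0052 -0.001 ] twist [-0.0001 -0.0002 -0.0011] deg 0.1
```

Request:
{"name": "servo_tool", "arguments": {
  "targets": [
    {"xyz": [0, 0, -0.001], "twist": [0, 0, 0], "jaw": 0},
    {"xyz": [0, 0, -0.001], "twist": [0, 0, 0], "jaw": 0},
    {"xyz": [0, 0.001, -0.001], "twist": [0, 0, 0], "jaw": 0},
    {"xyz": [0, 0.002, -0.001], "twist": [0, 0, 0], "jaw": 0},
    {"xyz": [0, 0.003, -0.001], "twist": [0, 0, 0], "jaw": 0},
    {"xyz": [0, 0.004, -0.001], "twist": [0, 0, 0], "jaw": 0},
    {"xyz": [0, 0.004, -0.001], "twist": [0, 0, 0], "jaw": 0},
    {"xyz": [0, 0.004, -0.001], "twist": [0, 0, 0], "jaw": 0}
  ]
}}

```text
clock: 6.55
tcp_pos: [0.651, -0.0281, 0.1353]
orientation: [0.0, 0.969, -0.247, -0.0]
wrist_force: [0.5, 0.0, -1.9]
finger_gap: 0.0112
```

```bash
python3 - <<'E'
from h import *
st(); sgoto(-50,0,135.3)
E
```

```text
t 6.55 stand x,y,z mm -57.14 0.17 135.26 F -0.3 0.5 -1.9 tq [ 0.02 -0.01 -0.01] gap 0.0112
xyz [-0.0002  0.0071 -0.    ] twist [ 0.0001 -0.     -0.0009] deg 0.1
```

Request:
{"name": "servo_tool", "arguments": {
  "targets": [
    {"xyz": [0, 0.001, 0], "twist": [0, 0, 0], "jaw": 0},
    {"xyz": [0, 0.002, 0], "twist": [0, 0, 0], "jaw": 0},
    {"xyz": [0, 0.003, 0], "twist": [0, 0, 0], "jaw": 0},
    {"xyz": [0, 0.004, 0], "twist": [0, 0, 0], "jaw": 0},
    {"xyz": [0, 0.004, 0], "twist": [0, 0, 0], "jaw": 0},
    {"xyz": [0, 0.004, 0], "twist": [0, 0, 0], "jaw": 0}
  ]
}}

```text
clock: 7.05
tcp_pos: [0.6492, -0.0316, 0.1353]
orientation: [0.0, 0.969, -0.247, 0.0]
wrist_force: [-0.3, 0.5, -2.9]
finger_gap: 0.0116
```

```bash
python3 - <<'E'
from h import *
st(); sgoto(-50,0,135.3)
E
```

```text
t 7.05 stand x,y,z mm -53.12 0.21 135.3 F -0.3 -0.5 -2.9 tq [ 0.02 -0.03  0.02] gap 0.0116
xyz [-0.0002  0.0031 -0.    ] twist [ 0.     -0.0001 -0.001 ] deg 0.1
```

Request:
{"name": "servo_tool", "arguments": {
  "targets": [
    {"xyz": [0, 0.0005, 0], "twist": [0, 0, 0], "jaw": 0},
    {"xyz": [0, 0.001, 0], "twist": [0, 0, 0], "jaw": 0},
    {"xyz": [0, 0.0015, 0], "twist": [0, 0, 0], "jaw": 0},
    {"xyz": [0, 0.002, 0], "twist": [0, 0, 0], "jaw": 0},
    {"xyz": [0, 0.0025, 0], "twist": [0, 0, 0], "jaw": 0},
    {"xyz": [0, 0.0025, 0], "twist": [0, 0, 0], "jaw": 0}
  ]
}}

```text
clock: 7.55
tcp_pos: [0.648, -0.0336, 0.1353]
orientation: [-0.0, 0.969, -0.247, 0.0]
wrist_force: [0.6, 0.7, -2.7]
finger_gap: 0.0116
```

```bash
python3 - <<'E'
from h import *
st()
E
```

```text
t 7.55 stand x,y,z mm -50.83 0.16 135.31 F -0.9 0.2 -2.7 tq [ 0.15 -0.06 -0.03] gap 0.0116
```

Request:
{"name": "servo_tool", "arguments": {
  "targets": [
    {"xyz": [0, 0.0005, 0], "twist": [0, 0, 0], "jaw": 0},
    {"xyz": [0, 0.001, 0], "twist": [0, 0, 0], "jaw": 0},
    {"xyz": [0, 0.001, 0], "twist": [0, 0, 0], "jaw": 0},
    {"xyz": [0, 0.001, 0], "twist": [0, 0, 0], "jaw": 0}
  ]
}}

```text
clock: 7.88
tcp_pos: [0.648, -0.0338, 0.1354]
orientation: [-0.001, 0.969, -0.247, 0.0]
wrist_force: [1.9, 4.9, -2.7]
finger_gap: 0.0112
```

```bash
python3 - <<'E'
from h import *
st()
E
```

```text
t 7.8833 stand x,y,z mm -50.7 0.21 135.37 F -5.2 -0.7 -2.7 tq [ 0.93 -0.47 -0.05] gap 0.0112
```

Request:
{"name": "servo_tool", "arguments": {
  "targets": [
    {"xyz": [0, 0, 0.0005], "twist": [0, 0, 0], "jaw": 0},
    {"xyz": [0, 0, 0.001], "twist": [0, 0, 0], "jaw": 0},
    {"xyz": [0, 0, 0.0015], "twist": [0, 0, 0], "jaw": 0},
    {"xyz": [0, 0, 0.002], "twist": [0, 0, 0], "jaw": 0},
    {"xyz": [0, 0, 0.002], "twist": [0, 0, 0], "jaw": 0},
    {"xyz": [0, 0, 0.002], "twist": [0, 0, 0], "jaw": 0}
  ]
}}

```text
clock: 8.38
tcp_pos: [0.6483, -0.0339, 0.134]
orientation: [-0.001, 0.969, -0.247, 0.001]
wrist_force: [1.8, 5.3, 0.1]
finger_gap: 0.0111
```

```bash
python3 - <<'E'
from h import *
st()
E
```

```text
t 8.3833 stand x,y,z mm -50.7 0.54 134.02 F -5.5 -1.0 0.1 tq [ 0.78 -0.33 -0.12] gap 0.0111
```

Request:
{"name": "servo_tool", "arguments": {
  "targets": [
    {"xyz": [0, 0, 0.0005], "twist": [0, 0, 0], "jaw": 0},
    {"xyz": [0, 0, 0.001], "twist": [0, 0, 0], "jaw": 0},
    {"xyz": [0, 0, 0.0015], "twist": [0, 0, 0], "jaw": 0},
    {"xyz": [0, 0, 0.002], "twist": [0, 0, 0], "jaw": 0},
    {"xyz": [0, 0, 0.002], "twist": [0, 0, 0], "jaw": 0},
    {"xyz": [0, 0, 0.002], "twist": [0, 0, 0], "jaw": 0}
  ]
}}

```text
clock: 8.88
tcp_pos: [0.6485, -0.034, 0.1324]
orientation: [-0.001, 0.969, -0.247, 0.001]
wrist_force: [2.7, 5.9, 0.9]
finger_gap: 0.0111
```

```bash
python3 - <<'E'
from h import *
st(); snap('side','side4')
a=cv2.imread('pics/side4.png')[205:280,385:465]; cv2.imwrite('pics/a4.png',cv2.resize(a,None,fx=7,fy=7,interpolation=cv2.INTER_CUBIC))
E
```

```text
t 8.8833 stand x,y,z mm -50.7 0.77 132.4 F -6.5 -0.4 0.9 tq [ 0.86 -0.31 -0.08] gap 0.0111
```

View pics/a4.png

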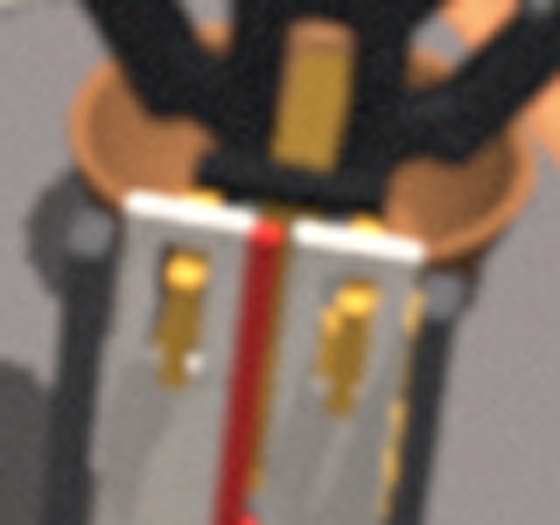

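Both claws are through: the tongues hang behind the uprights at (185,270)–(172,385) and (355,300)–(340,412). I'll lower slightly more and then release.

Request:
{"name": "servo_tool", "arguments": {
  "targets": [
    {"xyz": [0, 0, 0.0005], "twist": [0, 0, 0], "jaw": 0},
    {"xyz": [0, 0, 0.001], "twist": [0, 0, 0], "jaw": 0},
    {"xyz": [0, 0, 0.0015], "twist": [0, 0, 0], "jaw": 0},
    {"xyz": [0, 0, 0.0015], "twist": [0, 0, 0], "jaw": 0},
    {"xyz": [0, 0, 0.0015], "twist": [0, 0, 0], "jaw": 0}
  ]
}}

```text
clock: 9.35
tcp_pos: [0.6489, -0.034, 0.1318]
orientation: [-0.001, 0.969, -0.247, 0.002]
wrist_force: [1.3, 5.6, 5.6]
finger_gap: 0.0115
```

```bash
python3 - <<'E'
from h import *
st()
E
```

```text
t 9.35 stand x,y,z mm -50.87 1.1 131.83 F -5.5 -1.5 5.6 tq [ 0.9  -0.14 -0.09] gap 0.0115
```

Request:
{"name": "servo_tool", "arguments": {
  "targets": [
    {"xyz": [-0.0005, -0.001, -0.001], "twist": [0, 0, 0], "jaw": 0},
    {"xyz": [-0.0005, -0.001, -0.001], "twist": [0, 0, 0], "jaw": 0.3},
    {"xyz": [-0.0005, -0.001, -0.001], "twist": [0, 0, 0], "jaw": 0.6},
    {"xyz": [-0.0005, -0.001, -0.001], "twist": [0, 0, 0], "jaw": 0.6},
    {"xyz": [-0.0005, -0.001, -0.001], "twist": [0, 0, 0], "jaw": 0.6},
    {"xyz": [-0.0005, -0.001, -0.001], "twist": [0, 0, 0], "jaw": 0.6},
    {"xyz": [-0.0005, -0.001, -0.001], "twist": [0, 0, 0], "jaw": 0.6}
  ]
}}

```text
clock: 9.93
tcp_pos: [0.6474, -0.0337, 0.1306]
orientation: [0.0, 0.969, -0.247, -0.0]
wrist_force: [-0.1, -0.6, -0.3]
finger_gap: 0.0515
```

```bash
python3 - <<'E'
from h import *
st(); sgoto(-50,0,230)
E
```

```text
t 9.9333 stand x,y,z mm -50.47 -0.41 130.56 F 0.6 0.2 -0.3 tq [-0.03 -0.01  0.02] gap 0.0515
xyz [ 0.0004  0.0005 -0.0994] twist [ 0.0004  0.0004 -0.001 ] deg 0.1
```

Request:
{"name": "servo_tool", "arguments": {
  "targets": [
    {"xyz": [0, 0, -0.03], "twist": [0, 0, 0], "jaw": 0.6},
    {"xyz": [0, 0, -0.065], "twist": [0, 0, 0], "jaw": 0.6},
    {"xyz": [0, 0, -0.085], "twist": [0, 0, 0], "jaw": 0.6},
    {"xyz": [0, 0, -0.085], "twist": [0, 0, 0], "jaw": 0},
    {"xyz": [0, 0.012, -0.085], "twist": [0, 0, 0], "jaw": 0},
    {"xyz": [0, 0.024, -0.085], "twist": [0, 0, 0], "jaw": 0},
    {"xyz": [0, 0.0335, -0.085], "twist": [0, 0, 0], "jaw": 0},
    {"xyz": [0, 0.0335, -0.085], "twist": [0, 0, 0], "jaw": 0},
    {"xyz": [0, 0.0335, -0.085], "twist": [0, 0, 0], "jaw": 0},
    {"xyz": [0, 0.0335, -0.085], "twist": [0, 0, 0], "jaw": 0}
  ]
}}

```text
clock: 10.77
tcp_pos: [0.631, -0.0632, 0.215]
orientation: [-0.0, 0.969, -0.247, -0.001]
wrist_force: [0.1, 0.3, 0.0]
finger_gap: -0.0002
```

```bash
python3 - <<'E'
from h import *
st(); sgoto(-17,0,190)
snap('side','side5')
a=cv2.imread('pics/side5.png')[175:300,380:470]; cv2.imwrite('pics/a5.png',cv2.resize(a,None,fx=4.5,fy=4.5,interpolation=cv2.INTER_CUBIC))
E
```

```text
t 10.7667 stand x,y,z mm -16.75 -0.64 215.05 F -0.3 -0.1 0.0 tq [ 0.02  0.02 -0.02] gap -0.0002
xyz [ 0.0007 -0.0003  0.025 ] twist [ 0.0002  0.0013 -0.0016] deg 0.1
```

View pics/a5.png

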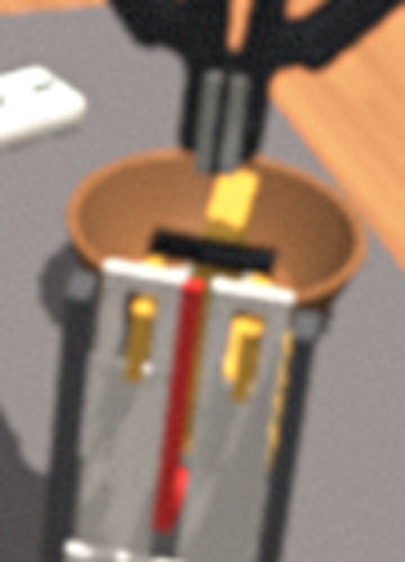

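The ledge hangs hooked, with the pad at (212,250) and the shut fingers above it at (218,150). I'll descend onto the pad.

Request:
{"name": "servo_tool", "arguments": {
  "targets": [
    {"xyz": [0.0005, 0, 0.012], "twist": [0, 0, 0], "jaw": 0},
    {"xyz": [0.0005, 0, 0.024], "twist": [0, 0, 0], "jaw": 0},
    {"xyz": [0.0005, 0, 0.028], "twist": [0, 0, 0], "jaw": 0},
    {"xyz": [0.0005, 0, 0.029], "twist": [0, 0, 0], "jaw": 0},
    {"xyz": [0.0005, 0, 0.03], "twist": [0, 0, 0], "jaw": 0},
    {"xyz": [0.0005, 0, 0.031], "twist": [0, 0, 0], "jaw": 0},
    {"xyz": [0.0005, 0, 0.031], "twist": [0, 0, 0], "jaw": 0}
  ]
}}

```text
clock: 11.4
tcp_pos: [0.6323, -0.0631, 0.1852]
orientation: [0.0, 0.969, -0.247, 0.0]
wrist_force: [-0.3, -0.9, -0.5]
finger_gap: -0.0002
```

```bash
python3 - <<'E'
from h import *
st()
E
```

```text
t 11.4 stand x,y,z mm -17.43 0.41 185.25 F 0.9 0.2 -0.5 tq [-0.01 -0.01 -0.02] gap -0.0002
```

Request:
{"name": "servo_tool", "arguments": {
  "targets": [
    {"xyz": [0, 0, 0.0007], "twist": [0, 0, 0], "jaw": 0},
    {"xyz": [0, 0, 0.0014], "twist": [0, 0, 0], "jaw": 0},
    {"xyz": [0, 0, 0.002], "twist": [0, 0, 0], "jaw": 0},
    {"xyz": [0, 0, 0.0026], "twist": [0, 0, 0], "jaw": 0},
    {"xyz": [0, 0, 0.003], "twist": [0, 0, 0], "jaw": 0},
    {"xyz": [0, 0, 0.003], "twist": [0, 0, 0], "jaw": 0}
  ]
}}

```text
clock: 11.9
tcp_pos: [0.6327, -0.0632, 0.1835]
orientation: [-0.0, 0.969, -0.247, 0.001]
wrist_force: [0.6, 0.8, 6.5]
finger_gap: 0.0001
```

```bash
python3 - <<'E'
from h import *
st()
E
```

```text
t 11.9 stand x,y,z mm -17.5 0.86 183.54 F -0.9 0.2 6.5 tq [ 0.05  0.15 -0.01] gap 0.0001
```

Request:
{"name": "servo_tool", "arguments": {
  "targets": [
    {"xyz": [0, 0, 0.0005], "twist": [0, 0, 0], "jaw": 0},
    {"xyz": [0, 0, 0.001], "twist": [0, 0, 0], "jaw": 0},
    {"xyz": [0, 0, 0.0015], "twist": [0, 0, 0], "jaw": 0},
    {"xyz": [0, 0, 0.002], "twist": [0, 0, 0], "jaw": 0},
    {"xyz": [0, 0, 0.002], "twist": [0, 0, 0], "jaw": 0}
  ]
}}

```text
clock: 12.32
tcp_pos: [0.6334, -0.0635, 0.1826]
orientation: [0.0, 0.969, -0.247, 0.003]
wrist_force: [-1.0, -0.6, 10.3]
finger_gap: -0.0001
```

```bash
python3 - <<'E'
from h import *
st()
E
```

```text
t 12.3167 stand x,y,z mm -17.63 1.56 182.64 F 1.0 -0.5 10.3 tq [ 0.01  0.24 -0.01] gap -0.0001
```

Request:
{"name": "servo_tool", "arguments": {
  "targets": [
    {"xyz": [-0.0003, 0, 0.0005], "twist": [0, 0, 0], "jaw": 0},
    {"xyz": [-0.0006, 0, 0.001], "twist": [0, 0, 0], "jaw": 0},
    {"xyz": [-0.0008, 0, 0.0015], "twist": [0, 0, 0], "jaw": 0},
    {"xyz": [-0.001, 0, 0.002], "twist": [0, 0, 0], "jaw": 0},
    {"xyz": [-0.001, 0, 0.002], "twist": [0, 0, 0], "jaw": 0}
  ]
}}

```text
clock: 12.73
tcp_pos: [0.6325, -0.0634, 0.1804]
orientation: [0.0, 0.969, -0.247, 0.003]
wrist_force: [-1.1, -0.9, 9.1]
finger_gap: 0.0001
```

```bash
python3 - <<'E'
from h import *
st()
E
```

```text
t 12.7333 stand x,y,z mm -17.24 0.77 180.43 F 1.3 -0.5 9.1 tq [-0.27  0.14  0.04] gap 0.0001
```

Request:
{"name": "servo_tool", "arguments": {
  "targets": [
    {"xyz": [0, 0, 0.0006], "twist": [0, 0, 0], "jaw": 0},
    {"xyz": [0, 0, 0.0012], "twist": [0, 0, 0], "jaw": 0},
    {"xyz": [0, 0, 0.0018], "twist": [0, 0, 0], "jaw": 0},
    {"xyz": [0, 0, 0.0024], "twist": [0, 0, 0], "jaw": 0},
    {"xyz": [0, 0, 0.003], "twist": [0, 0, 0], "jaw": 0},
    {"xyz": [0, 0, 0.003], "twist": [0, 0, 0], "jaw": 0}
  ]
}}

```text
clock: 13.23
tcp_pos: [0.6318, -0.0637, 0.1765]
orientation: [0.001, 0.969, -0.247, 0.002]
wrist_force: [-0.8, -2.2, 6.2]
finger_gap: 0.0001
```

```bash
python3 - <<'E'
from h import *
st()
E
```

```text
t 13.2333 stand x,y,z mm -16.63 0.29 176.48 F 2.3 0.3 6.2 tq [-0.53  0.2   0.02] gap 0.0001
```

Request:
{"name": "servo_tool", "arguments": {
  "targets": [
    {"xyz": [0, -0.0005, 0.0007], "twist": [0, 0, 0], "jaw": 0},
    {"xyz": [0, -0.0005, 0.0014], "twist": [0, 0, 0], "jaw": 0},
    {"xyz": [0, -0.0005, 0.002], "twist": [0, 0, 0], "jaw": 0},
    {"xyz": [0, -0.0005, 0.0026], "twist": [0, 0, 0], "jaw": 0},
    {"xyz": [0, -0.0005, 0.0033], "twist": [0, 0, 0], "jaw": 0},
    {"xyz": [0, -0.0005, 0.004], "twist": [0, 0, 0], "jaw": 0},
    {"xyz": [0, -0.0005, 0.004], "twist": [0, 0, 0], "jaw": 0}
  ]
}}

```text
clock: 13.82
tcp_pos: [0.6312, -0.0621, 0.1706]
orientation: [-0.0, 0.969, -0.247, -0.0]
wrist_force: [-0.2, -0.1, -0.7]
finger_gap: 0.0
```

```bash
python3 - <<'E'
from h import *
st()
E
```

```text
t 13.8167 stand x,y,z mm -17.79 -1.0 170.58 F 0.2 -0.2 -0.7 tq [-0.03  0.03  0.02] gap 0.0
```

Request:
{"name": "servo_tool", "arguments": {
  "targets": [
    {"xyz": [0.001, 0, 0.001], "twist": [0, 0, 0], "jaw": 0},
    {"xyz": [0.001, 0, 0.002], "twist": [0, 0, 0], "jaw": 0},
    {"xyz": [0.001, 0, 0.003], "twist": [0, 0, 0], "jaw": 0},
    {"xyz": [0.001, 0, 0.004], "twist": [0, 0, 0], "jaw": 0},
    {"xyz": [0.001, 0, 0.005], "twist": [0, 0, 0], "jaw": 0},
    {"xyz": [0.001, 0, 0.005], "twist": [0, 0, 0], "jaw": 0}
  ]
}}

```text
clock: 14.32
tcp_pos: [0.6322, -0.0625, 0.1662]
orientation: [-0.0, 0.969, -0.247, 0.0]
wrist_force: [-0.4, 0.1, 2.1]
finger_gap: 0.0
```

```bash
python3 - <<'E'
from h import *
st()
E
```

```text
t 14.3167 stand x,y,z mm -17.88 0.03 166.16 F 0.1 -0.4 2.1 tq [0.16 0.16 0.05] gap 0.0
```

Request:
{"name": "servo_tool", "arguments": {
  "targets": [
    {"xyz": [-0.0003, 0, 0.001], "twist": [0, 0, 0], "jaw": 0},
    {"xyz": [-0.0006, 0, 0.002], "twist": [0, 0, 0], "jaw": 0},
    {"xyz": [-0.001, 0, 0.003], "twist": [0, 0, 0], "jaw": 0},
    {"xyz": [-0.001, 0, 0.003], "twist": [0, 0, 0], "jaw": 0},
    {"xyz": [-0.001, 0, 0.003], "twist": [0, 0, 0], "jaw": 0}
  ]
}}

```text
clock: 14.73
tcp_pos: [0.6323, -0.0625, 0.1659]
orientation: [0.0, 0.969, -0.247, 0.002]
wrist_force: [-3.7, 0.3, 14.8]
finger_gap: -0.0002
```

```bash
python3 - <<'E'
from h import *
st()
E
```

```text
t 14.7333 stand x,y,z mm -17.96 0.12 165.91 F 1.5 -3.4 14.8 tq [0.08 0.72 0.03] gap -0.0002
```

It meets a hard stop at z=165.9 mm under 15 N, where the seat was expected. I'll retreat and check.

Request:
{"name": "servo_tool", "arguments": {
  "targets": [
    {"xyz": [0, 0, -0.01], "twist": [0, 0, 0], "jaw": 0},
    {"xyz": [0, 0, -0.04], "twist": [0, 0, 0], "jaw": 0},
    {"xyz": [0, 0, -0.08], "twist": [0, 0, 0], "jaw": 0},
    {"xyz": [-0.03, -0.02, -0.1], "twist": [0, 0, 0], "jaw": 0},
    {"xyz": [-0.06, -0.04, -0.1], "twist": [0, 0, 0], "jaw": 0},
    {"xyz": [-0.09, -0.06, -0.1], "twist": [0, 0, 0], "jaw": 0},
    {"xyz": [-0.12, -0.08, -0.1], "twist": [0, 0, 0], "jaw": 0},
    {"xyz": [-0.15, -0.1, -0.1], "twist": [0, 0, 0], "jaw": 0},
    {"xyz": [-0.18, -0.12, -0.1], "twist": [0, 0, 0], "jaw": 0},
    {"xyz": [-0.18, -0.12, -0.1], "twist": [0, 0, 0], "jaw": 0},
    {"xyz": [-0.18, -0.12, -0.1], "twist": [0, 0, 0], "jaw": 0}
  ]
}}

```text
clock: 15.65
tcp_pos: [0.5299, 0.131, 0.2632]
orientation: [0.0, 0.969, -0.245, 0.0]
wrist_force: [-0.3, 0.2, -0.0]
finger_gap: 0.0001
```

```bash
python3 - <<'E'
from h import *
st()
c=snap('side','side6'); t=snap('top','top6')
a=cv2.imread('pics/side6.png')[200:310,380:470]; b=cv2.imread('pics/top6.png')[135:215,345:435]
a=cv2.resize(a,None,fx=5,fy=5,interpolation=cv2.INTER_CUBIC); b=cv2.resize(b,None,fx=3.8,fy=3.8,interpolation=cv2.INTER_CUBIC)
o=np.zeros((550,450+b.shape[1],3),np.uint8); o[:550,:450]=a; o[:b.shape[0],450:]=b; cv2.imwrite('pics/f6.png',o)
P=cloud(t); col=t['color'].astype(int)
m=(col[...,0]>130)&(col[...,1]>80)&(col[...,2]<70)&(P[...,2]>.12); q=P[m]; r=(q[:,:2]-O)*1e3
print(len(q),np.median(q[:,2]),'x',(r@D).min(),(r@D).max(),'y',np.median(r@N))
for n in('bowl',(280,137)),('cat',(485,262)),('remote',(205,158)),('case',(170,275)): 
    print(n[0], pts(load('top0'),[n[1]]).round(3), pts(t,[n[1]]).round(3))
E
```

```text
t 15.65 stand x,y,z mm -138.93 -182.3 263.19 F -0.1 -0.4 -0.0 tq [-0.03 -0.03  0.  ] gap 0.0001
636 1.0352097395627282 x -80.12264381211396 23.185735608268562 y -276.8529149186181
bowl [[0.729 0.135 0.029]] [[0.73  0.136 0.025]]
cat [[ 0.456 -0.27   0.082]] [[ 0.456 -0.27   0.083]]
remote [[0.681 0.293 0.036]] [[0.459 0.108 0.747]]
case [[0.433 0.349 0.058]] [[0.387 0.123 0.758]]
```

View pics/f6.png

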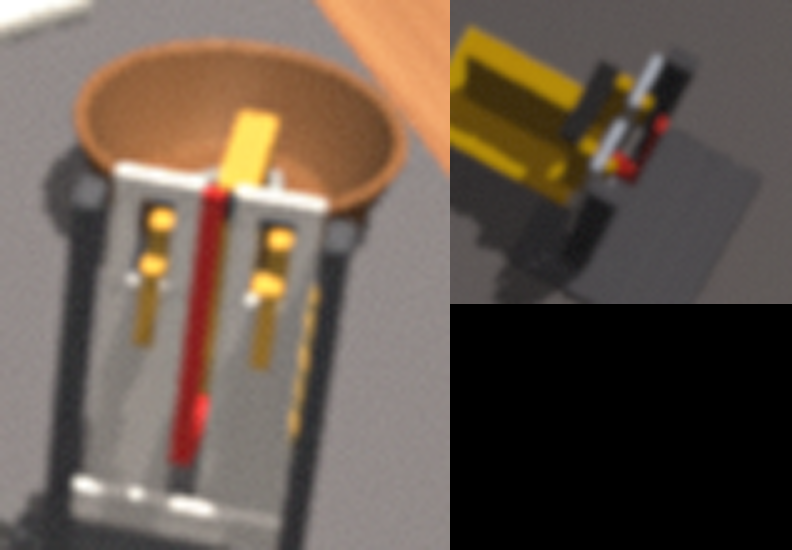

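```bash
python3 - <<'E'
from h import *
t=load('top6'); P=cloud(t); col=t['color'].astype(int); r=(P[...,:2]-O)*1e3; x=r@D; y=r@N
m=(col[...,0]>130)&(col[...,1]>80)&(col[...,2]<80)&(abs(P[...,2]-.16)<.02)&(x<-22)&(x>-100)&(abs(y)<12)
X,Y,Z=x[m],y[m],P[m][:,2]*1e3
print(m.sum(),X.min(),X.max(),'z mid',np.median(Z),'pitch',np.polyfit(X,Z,1)[0],'yaw',np.polyfit(X,Y,1)[0],'y',Y.mean())
for n in('side0','side5','side6'):
    c=load(n)['color'].astype(int)[215:315,390:460]; k=(c[...,0]>110)&(c[...,1]<50)&(c[...,2]<50); v,u=np.nonzero(k)
    lo=v>v.max()-12; print(n,k.sum(),u.mean().round(2),v.mean().round(2),'low',u[lo].mean().round(2),v.max(),v.min())
E
```

```text
194 -80.12264381211396 -23.444856143295507 z mid 158.25697732018756 pitch 0.021681446228887187 yaw -0.02443544036566487 y 2.4190352666335135
side0 151 29.23 49.78 low 26.64 76 24
side5 138 29.01 51.51 low 26.72 76 24
side6 160 29.12 50.88 low 26.71 77 24
```

```bash
python3 -c "
from h import *
print(env.hand_in())"
```

```text
the job is handed in; nothing more can be done
None
```

The yellow ledge is hooked through both slots and locked home on the stand, and I handed the job in at about 16 s on the robot's clock. Hand-in gives no verdict, so these are my own last checks.

- **Insertion:** the slots sat about 2.5 mm above nominal. The claws went in with only a 5 N touch against the uprights.
- **Pressing:** on the thumb pad the force rose to about 10 N, then eased as the ledge snapped past the catch. It then met a hard stop at about 15 N, within 0.5 mm of where I expected the seat.
- **Height:** the rib point is about 114 mm over the stand's origin (allowed 101 to 120 mm).
- **Level and square:** pitch is about 0.02 rad and yaw about 0.02 rad, both well inside the limits.
- **Catch:** the red tab is back at its starting place in the side image. Its travel could not be read directly.
- **Centring:** this check disagreed. The top camera put the rib about 2.4 mm off centre, while the arm read 0.2 mm at insertion and drifted to about 1 mm before release. The play of the claws in the slots limits this to 2.5 mm, so it should stay under the 4 mm limit.
- **Other objects:** the bowl and cat have not moved. In the final top picture the arm hid the remote and case, so I did not recheck them; the arm never worked near either.

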